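# Read the code behind the valve housing's shutter

## Robot

A 7-joint arm with a two-finger parallel gripper is mounted at the origin on the work surface. World frame = base frame: x ahead of the robot, y to its left, z up, the work surface at z = 0. Lengths are in mm, angles in rad, forces in N, time in s.
With the tool pointing down it reaches from about 400 to 875 mm from the base axis. Payload 4.4 kg.
Tool frame: the origin (TCP) lies at the very end of the fingers, on their centre line; the grasp point (between the pads) lies 19 mm behind it; z points along the fingers, y is the direction in which the jaws open and shut (so a half turn about z gives the same grasp; the last joint's range is limited). The gripper opens to 85 mm and grips with 20 to 120 N. Pads are 22 mm wide; open, the fingers measure 114 mm over their backs; the gripper's body (76 mm by 85 mm) begins 54 mm behind the grasp point. The pads swing forward as they close: fully open they stand 13 mm farther back than shut.
Start: joints at [-1.394, 0.628, 0.038, 1.517, -0.027, 0.996, -0.02], TCP at [156.249, 630.955, 231.313] pointing down, gripper open.
Joint ranges: [-3.06, 3.06], [-0.37, 2.12], [-1.25, 1.32], [0.18, 2.47], [-1.1, 4.24], [0.23, 1.98], [-2.94, 2.94]. Speed limits (rad/s): [2.57, 2.57, 3.14, 3.14, 3.14, 3.14, 3.14].

## Interface

Orientations are given as [roll, pitch, yaw] about the fixed x, y, z axes, in that order (R = Rz(yaw) Ry(pitch) Rx(roll)).
In Python, from cell import ctrl gives the robot as it stands.
- The arm moves only by the shell command python3 -m crank 'ROWS' [OPENING]. ROWS is JSON, a list that holds one entry, the list of rows, each a list of 6 numbers: the shift along the tool's x, y, z in units of 30 mm (1.0 is 30 mm), then the turn, a rotation vector about the tool's x, y, z in units of 6 degrees (1.0 is 6 degrees). In form: [[[tx, ty, tz, rx, ry, rz], ...]]. A call has 1 to 12 rows; each row shifts and turns the pose as measured when the row begins, along the tool's axes as they then stand; what a row does not reach is not made up. A row lasts 1/12 s, in which the tool goes at most 41.7 mm and 7.16 degrees, less where a joint would pass 70% of its speed; a pose out of reach is approached as far as the arm can. A call is refused whole if a number of a shift passes 1 or a number of a turn 1, either way. A call with a gripper value outside its range is refused whole. OPENING is the gripper command: -1 is fully open, 1 is shut, values between are in proportion, set as the call begins (- or left out, the last holds). The fingers move at their own pace and stop on an object; the grip force is fixed at half the most. Time passes only in rows, so rows that do not move let the fingers close. It gives the time, the measured TCP pose, the force and the opening at its end, in the units of the state.
- ctrl.read_state(): the state, without advancing time (a new reading comes with each control period).
- ctrl.get_image(name): name is "scene" or "top" or "wrist"; returns a dict with "color" (420x560x3 uint8, red, green, blue), "depth" (420x560 float32, mm along the optical axis (not along the pixel's ray), 0 where there is no reading), "camera_matrix" (3x3 intrinsics, pixels), "R" (3x3) and "t" (3): a world point X has camera coordinates R X + t. Camera axes: x right, y down, z forward; pixel columns grow to the right and rows downward; lengths in mm; the calibration is good to about 2 mm. A picture is of the moment at which its call begins.
- ctrl.finish_job(): hands the job in, once; it reports no verdict.
Trained networks look in a picture, given as the dict that the camera call returned (one of the last four; its "shot" number tells which), for a name from the list of things; names that differ only in an ending like _2 or _b are one class to them, and where a whole thing is asked for, a point or a joint stands for the part that bears it (a point fixed in the world has none). Each returns a list of dicts, best first, with "conf" (0 to 1); they miss things now and then, are a little off and sometimes report something else, mostly with a low value. They report only what shows in the picture. A call takes as long as a camera call.
- ctrl.search_frame(query, picture): "extent" ([centre column, centre row, width, height] in pixels, round what is visible of it).
The state is a dict: "clock": time; "qpos": joint angles; "qd": joint speeds; "tau": joint torques, N m; "eef_pos": TCP position; "tool_rot": TCP orientation; "force": force on the tool from outside, world axes, zero at the start; "torque": the same for the moment, N m; "width": finger opening in mm.
Only numpy, scipy, OpenCV 4.12 (cv2) and the standard library are available. Lean on these libraries where they do the work, as an engineer would, in place of code of your own. Each camera call takes 0.05 s, during which the arm holds its last target. There are 200 camera calls.

## Task

Slide the shutter on the valve housing's sloping face fully open to its stop, so that the printed code behind it is uncovered, and leave it open. Then pick up the hand-held code reader, aim its window squarely at the middle of the code from about 8 cm away and hold it still there for two seconds without touching the housing with it. Finally lay the reader back on its belly in the middle of its rubber mat without dropping it, let go, and leave the other things on the table where they are.

Things in the scene. Friction and masses are not known exactly. Their poses are not given: they have to be found in the camera images.
- housing: fixed steel valve housing, 180 mm deep (x) x 220 wide (y) x 151 high; its front is a face sloping at 40 deg, from 50 mm high at the front edge (x -90 mm) to 151 mm at x +30 mm, then a flat top. Pipe stub 40 mm long at the back. Origin under its centre; x from low front to back, y to its left (the way the shutter opens), z up. Stands left or right, turned up to 0.3 rad
- plate: printed square code, 34 mm, fixed flat on the sloping face, 45 mm to the -y side of its middle, hidden behind the shutter until that is slid aside. Origin: centre of the code; z straight out of the face (40 deg from vertical, towards the housing's front), x up the slope, y as the housing's y
- shutter (a joint): slide of the aluminium shutter (plate 75 mm wide in y, 100 mm along the slope, outer side 8 mm off the face) along the housing's y: 0 = shut, over the code; 0.09 m = fully open, at its end stop. Starts at 0 to 0.02; stays where left, about 2 N of friction, no spring
- shutter_grip (a point): point in the shutter's black grip, 6 mm below its top: a world-vertical paddle near the upper edge of the slope, 12 mm thick along y, 20 mm along x, nothing beside it; it stands 34 mm out of the shutter plate at its centre and 26 mm at its back (+x), as the slope rises. Axes: those of body plate
- reader_mid (a point): hand-held code reader, loose, 0.2 to 0.35 kg: handle 32 mm wide, 34 high, lying on its flat belly on the mat, with a 54 mm wide duck-bill head turned up 25 deg, 54 mm high. This point is in the handle, 17 mm above its underside, near the centre of mass; handle from 73 mm behind it to 47 ahead, head 39 to 97 ahead. x along the handle to the head, z up out of its top
- window: dark reading window, 36 x 42 mm, under the reader's head. Origin: its centre, 74.5 mm ahead (x) of and 0.5 mm below reader_mid in the reader's frame. Its z points back into the head; the reader looks out along -z, forward and 65 deg below the handle's line. Its axes are the reader's, turned nose-up 25 deg about y; square on, they can match the plate's
- mat: fixed black rubber mat, 240 (x) x 160 (y) x 4 mm, on which the reader lies; origin under its centre
- rotor: bystander: slotted steel vane rotor, disc 150 mm across and 36 high with a 60 mm hub 70 high; origin under its centre; loose
- camplate: bystander: flat round steel plate 170 mm across, 18 thick, with a kidney-shaped seal on top; origin under its centre; loose
- wrench: bystander: steel open-ended wrench lying flat between housing and mat; origin under its middle; loose
- nipple: bystander: upright threaded brass pipe, 44 mm across, 90 high; origin under its centre; loose
- wedge: bystander: blue plastic block 90 x 40 x 25 mm; origin under its centre; loose
- cap: bystander: plain upright steel cylinder 48 mm across, 45 high; origin under its centre; loose

How it is judged:
By the outcome, as a careful person would: the job done as asked, in the order asked, and still so for the second after the job is handed in, with the robot touching nothing.
It also fails if it takes over 72 s, if anything falls off the work surface, if the arm or the gripper's body presses on something with over 40 N, if the wrist force passes 120 N, or if a joint passes its speed limit or range.

## Working session

There is one attempt and no reset: what is moved stays moved. The work goes in short steps, Python scripts to look and compute and a shell command to move; the robot and the scene stay as the last step left them, time stands still between calls to the robot, and variables do not carry over. Pictures are saved under pics/ and viewed, about 8 in all and at most 12, crops included, and the job is handed in when it is done.

```bash
ls; mkdir -p pics; cat > h.py <<'E'
import numpy as np, cv2
from cell import ctrl
from scipy.spatial.transform import Rotation as Ro
def save(p,name,crop=None):
    im=p["color"][:,:,::-1]
    if crop: im=im[crop[1]:crop[3],crop[0]:crop[2]]; im=cv2.resize(im,None,fx=min(800/im.shape[1],600/im.shape[0]),fy=min(800/im.shape[1],600/im.shape[0]))
    cv2.imwrite("pics/"+name,im)
def cloud(p):
    d=p["depth"];K=p["camera_matrix"];v,u=np.indices(d.shape)
    c=np.stack([(u-K[0,2])/K[0,0]*d,(v-K[1,2])/K[1,1]*d,d],-1)
    w=(c-p["t"])@p["R"]; w[d==0]=np.nan
    return w
def proj(p,X):
    c=np.atleast_2d(X)@p["R"].T+p["t"]; q=c@p["camera_matrix"].T
    return q[:,:2]/q[:,2:]
E
python3 - <<'E'
from h import *
s=ctrl.read_state();print(s)
a=ctrl.get_image("scene");b=ctrl.get_image("top")
im=np.hstack([cv2.resize(x["color"][:,:,::-1],(560,420)) for x in (a,b)])
save(a,"s0.png");save(b,"t0.png")
for p,n in((a,"scene"),(b,"top")):
    w=cloud(p)
    print(n,"campos",-p["R"].T@p["t"])
    for q in("housing","shutter","shutter_grip","reader_mid","window","mat","wrench"):
        for r in ctrl.search_frame(q,p)[:2]:
            e=r["extent"];print(q,round(r["conf"],2),np.round(e),np.round(w[int(e[1]),int(e[0])]))
np.savez("t0.npz",**{k:b[k] for k in("color","depth","camera_matrix","R","t")})
np.savez("s0.npz",**{k:a[k] for k in("color","depth","camera_matrix","R","t")})
E
```

```text
pics
{'clock': 0.0, 'qpos': array([-1.39382301,  0.62933888,  0.03841626,  1.51840833, -0.02697309,
        0.99629546, -0.01998263]), 'qd': array([-0.00021563,  0.00072575, -0.00099122, -0.00076707, -0.00045225,
        0.00087371, -0.0020888 ]), 'tau': array([-9.81789890e-04, -5.63393354e+01,  1.22504298e+00, -1.93437731e+01,
        1.06694808e-02,  1.09141695e-02, -3.14308409e-06]), 'eef_pos': array([156.06769159, 630.31987074, 230.38043024]), 'tool_rot': array([-3.13966028e+00,  3.34524332e-05,  2.89887125e+00]), 'force': array([-0.41338298, -0.70118763,  0.79405861]), 'torque': array([-0.0035766 ,  0.01947258,  0.02498991]), 'width': 85.33145098042763}
scene campos [1053.12794852 -838.57045752 1060.3146922 ]
housing 0.84 [359. 204.  93.  96.] [686. 104. 148.]
shutter 0.76 [347. 193.  34.  26.] [618. 170. 110.]
shutter_grip 0.74 [251. 226.  21.  26.] [416. -13.  37.]
shutter_grip 0.65 [345. 192.  34.  29.] [605. 185.  97.]
reader_mid 0.74 [185. 272.  29.  26.] [ 353. -236.   23.]
reader_mid 0.73 [278. 312.  55.  48.] [ 637. -230.   40.]
window 0.25 [278. 312.  55.  54.] [ 634. -225.   35.]
mat 0.93 [271. 315. 116.  93.] [ 623. -236.   25.]
wrench 0.88 [313. 256.  58.  32.] [605.   1.   3.]
top campos [ 438.56105686   15.48076639 1426.49018742]
housing 0.98 [214. 176.  87.  79.] [643. 193. 138.]
shutter 0.94 [224. 182.  24.  28.] [624. 165. 114.]
shutter 0.58 [196. 269.  18.  16.] [355. 258.  92.]
shutter_grip 0.73 [225. 180.  27.  35.] [633. 161. 120.]
reader_mid 0.26 [195. 269.  16.  13.] [355. 264.  94.]
mat 0.89 [335. 192.  53.  74.] [ 599. -197.   34.]
wrench 0.61 [277. 192.  14.  52.] [605.   0.  11.]
```

```bash
python3 - <<'E'
import numpy as np,cv2
from h import *
p=dict(np.load("t0.npz"));im=p["color"][100:300,130:400,::-1];cv2.imwrite("pics/t0c.png",cv2.resize(im,None,fx=2.9,fy=2.9,interpolation=cv2.INTER_CUBIC))
p=dict(np.load("s0.npz"));im=p["color"][130:380,150:430,::-1];cv2.imwrite("pics/s0c.png",cv2.resize(im,(660,589),interpolation=cv2.INTER_CUBIC))
E
```

```text
(no output)
```

View pics/t0c.png

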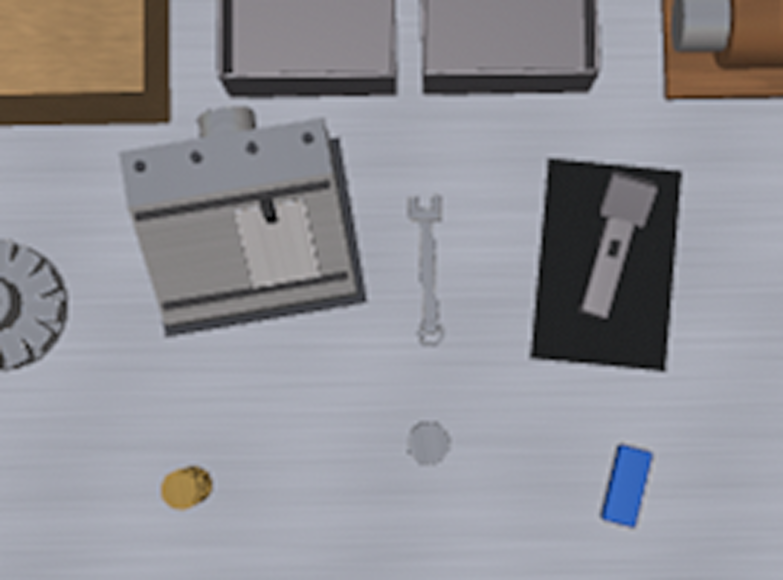

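View pics/s0c.png

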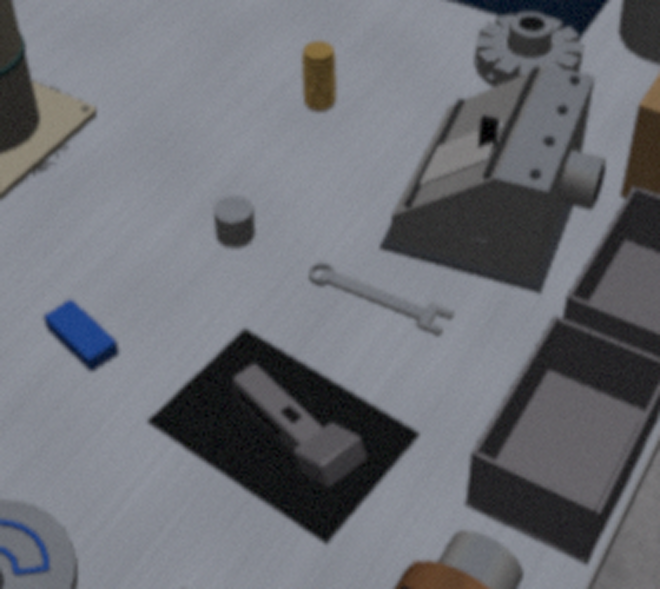

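The top view shows the housing upper left, with the black grip at full-picture pixel (222,172) on the shut shutter. The mat and reader are at about (340,190), head towards +x, and the wrench lies between them. The scene view agrees. Next I fit the poses.

```bash
python3 - <<'E'
from h import *
def rect(P):
    (c,wh,a)=cv2.minAreaRect(P[:,:2].astype(np.float32)); return np.round(c,1),np.round(wh,1),round(a,1)
for n in("t0.npz","s0.npz"):
    p=dict(np.load(n));w=cloud(p);x,y,z=w[...,0],w[...,1],w[...,2]
    print(n)
    # housing top
    m=(abs(z-151)<6)&(x>560)&(x<850)&(y>20)&(y<350)
    m=cv2.erode(m.astype(np.uint8),np.ones((2,2)))>0
    P=w[m];print(" top",m.sum(),np.median(P[:,2]) if m.any() else 0,rect(P))
    # sloping face normal
    m=(z>60)&(z<142)&(x>500)&(x<800)&(y>20)&(y<350)
    P=w[m]; 
    best=None;rng=np.random.default_rng(0)
    for i in range(500):
        q=P[rng.choice(len(P),3,False)];nn=np.cross(q[1]-q[0],q[2]-q[0]);nn/=np.linalg.norm(nn)+1e-9
        if nn[2]<0:nn=-nn
        if not .68<nn[2]<.84: continue
        k=(abs((P-q[0])@nn)<3)
        if best is None or k.sum()>best.sum():best=k
    Q=P[best];c=Q.mean(0);nn=np.linalg.svd(Q-c)[2][2];nn*=np.sign(nn[2])
    print(" slope n",nn,"yaw",np.arctan2(-nn[1],-nn[0]),"tilt",np.degrees(np.arccos(nn[2])),len(Q),c)
    # mat: dark pixels
    g=p["color"].max(2);m=(g<50)&(x>450)&(x<780)&(y<-90)&(y>-360)&(z<15)
    r=(z>10)&(x>450)&(x<780)&(y<-110)&(y>-330)&(z<70)
    u=(m|r).astype(np.uint8);u=cv2.morphologyEx(u,cv2.MORPH_OPEN,np.ones((3,3)))
    print(" mat",rect(w[u>0]),np.median(z[m]))
    P=w[r];hd=P[P[:,2]>24]
    print(" reader",r.sum(),rect(hd),hd[:,2].max(), np.median(hd[:,2]))
    # dark grip pixels
    m=(g<60)&(z>105)&(x>560)&(x<720)&(y>80)&(y<250)
    P=w[m];print(" grip",len(P),P.min(0),np.median(P,0),P.max(0))
E
```

```text
t0.npz
 top 1598 150.53414083654974 (array([759.3, 225.6]), array([206.7, 225.5]), 9.4)
 slope n [-0.61605901 -0.08641936  0.78294507] yaw 0.1393683289403384 tilt 38.46897992722945 1213 [612.18822396 215.52602888 101.89011096]
 mat (array([ 604. , -214.9]), array([157. , 235.9]), 83.5) 4.44150604489501
 reader 735 (array([ 623.5, -217.6]), array([ 53.9, 169. ]), 72.2) 64.6729625524954 40.798008140155105
 grip 102 [640.66695018 105.57075742 130.237939  ] [660.85331544 167.10512963 148.70905803] [714.51900813 247.45004109 174.1122339 ]
s0.npz
 top 1385 149.57522402525132 (array([746.1, 221.7]), array([260.4, 195.4]), 86.4)
 slope n [-0.59938222 -0.08623287  0.79580453] yaw 0.1428890979424694 tilt 37.268688228446315 682 [615.86298732 195.95794676 101.98323649]
 mat (array([ 604.6, -215.4]), array([160. , 238.6]), 83.3) 3.182351971599111
 reader 1156 (array([ 623.3, -221.7]), array([ 55.9, 170.5]), 72.5) 60.675025299122 38.45985935918136
 grip 411 [641.95708719  87.64179919 105.18187465] [676.31282534 101.99197091 137.40449425] [719.70890132 249.98223096 172.26203902]
```

```bash
python3 - <<'E'
from h import *
from scipy.optimize import differential_evolution as DE
D=[]
for n in("t0.npz","s0.npz"):
    p=dict(np.load(n));w=cloud(p);z=w[...,2]
    m=np.isfinite(z)&(w[...,0]>500)&(w[...,0]<790)&(w[...,1]>50)&(w[...,1]<330); D.append(w[m])
def f(v,P):
    c,s=np.cos(v[2]),np.sin(v[2]);d=P[:,:2]-v[:2];x=d[:,0]*c+d[:,1]*s;y=-d[:,0]*s+d[:,1]*c
    h=np.clip(50+(x+90)*101/120,50,151);ins=(abs(x)<90)&(abs(y)<110)
    e=np.where(ins,abs(P[:,2]-h),abs(P[:,2]));
    return np.minimum(e,12).mean()
for P in D+[np.vstack(D)]:
    r=DE(f,[(600,750),(120,280),(-.35,.35)],args=(P,),seed=1,maxiter=60,popsize=12);print(np.round(r.x,3),round(r.fun,2))
v=r.x
H=np.eye(4);H[:3,:3]=Ro.from_euler("z",v[2]).as_matrix();H[:3,3]=[v[0],v[1],0]
# grip: dark points above the face near the slope, in housing frame
for n,P in zip(("t0.npz","s0.npz"),D):
    p=dict(np.load(n));w=cloud(p);g=p["color"].max(2)
    L=(w-H[:3,3])@H[:3,:3];h=np.clip(50+(L[...,0]+90)*101/120,50,151)
    m=(abs(L[...,0])<60)&(abs(L[...,1])<100)&(L[...,2]-h>14)
    Q=L[m];print(n,len(Q),np.percentile(Q,[5,50,95],axis=0).round(1).tolist())
E
```

```text
[6.43034e+02 2.03547e+02 1.46000e-01] 4.06
[6.44386e+02 2.01112e+02 1.46000e-01] 5.82
[6.43317e+02 2.04103e+02 1.47000e-01] 5.02
t0.npz 58 [[-40.2, -68.9, 107.0], [-5.3, -37.4, 156.6], [9.7, -6.9, 172.8]]
s0.npz 79 [[-7.4, -47.3, 141.3], [0.6, -44.2, 158.2], [10.6, -35.6, 169.8]]
```

```bash
python3 -m crank '[[[0,0,0,0,0,-1],[0,0,0,0,0,-1],[0,0,0,0,0,-1]]]' 1
```

```text
clock: 1.05
eef_pos: [156.1, 631.0, 231.4]
tool_rot: [-3.141, 0.001, -3.059]
force: [-0.7, -0.4, -0.9]
width: 51.4
```

```bash
cat >> h.py <<'E'
def todo(pos,rpy=None,s=None):
    s=s or ctrl.read_state();R=Ro.from_euler("xyz",s["tool_rot"])
    d=R.inv().apply(np.array(pos)-s["eef_pos"])/30
    T=R if rpy is None else (rpy if isinstance(rpy,Ro) else Ro.from_euler("xyz",rpy))
    print("units",d.round(2),"turn",((R.inv()*T).as_rotvec(degrees=True)/6).round(2),"clock",round(s["clock"],2),"F",np.round(s["force"],1),"w",round(s["width"],1))
def Hp(l,v=(643.3,203.5,.147)):
    return Ro.from_euler("z",v[2]).apply(l)+[v[0],v[1],0]
E
python3 -m crank '[[[-0.7,-0.95,0,0,0,-0.6],[-0.7,-0.95,0,0,0,0],[-0.7,-0.95,0,0,0,0],[-0.7,-0.95,0,0,0,0],[-0.7,-0.95,0,0,0,0],[-0.7,-0.95,0,0,0,0],[-0.7,-0.95,0,0,0,0],[-0.7,-0.95,0,0,0,0],[-0.7,-0.95,0,0,0,0],[-0.7,-0.95,0,0,0,0],[-0.7,-0.95,0,0,0,0],[-0.7,-0.95,0,0,0,0]]]' 1
python3 - <<'E'
from h import *
print(Hp([-2,-78,230]));todo(Hp([-2,-78,230]),[np.pi,0,.147-np.pi]);print(ctrl.read_state()["qpos"])
E
```

```text
clock: 2.05
eef_pos: [460.6, 328.6, 229.2]
tool_rot: [3.131, -0.002, -2.967]
force: [0.3, -0.3, 0.3]
width: 0.0
[652.74631991 126.04829221 230.        ]
units [-5.14 -7.76 -0.12] turn [ 0.1  -0.02  0.26] clock 2.05 F [ 0.3 -0.3  0.3] w 0.0
[-0.61308898  0.50770186 -0.07515975  1.761252    0.03483009  0.87045367
  1.04376864]
```

```bash

python3 -m crank '[[[-0.6,-0.9,0,0,0,0.26],[-0.6,-0.9,0,0,0,0],[-0.6,-0.9,0,0,0,0],[-0.6,-0.9,0,0,0,0],[-0.6,-0.9,0,0,0,0],[-0.6,-0.9,0,0,0,0],[-0.6,-0.9,0,0,0,0],[-0.6,-0.9,0,0,0,0],[-0.3,-0.5,0,0,0,0],[0,0,0,0,0,0]]]' 1
python3 - <<'E'
from h import *
todo(Hp([-2,-78,230]),[np.pi,0,.147-np.pi])
p=ctrl.get_image("wrist");q=ctrl.get_image("top");w=cloud(p)
for n in("shutter_grip","shutter","plate"):
    for k in(p,q):
        for r in ctrl.search_frame(n,k)[:2]:print(n,r)
save(p,"w1.png")
v=(643.3,203.5,.147);L=(w-[v[0],v[1],0])@Ro.from_euler("z",v[2]).as_matrix()
np.savez("w1.npz",**{k:p[k] for k in("color","depth","camera_matrix","R","t")})
h=np.clip(50+(L[...,0]+90)*101/120,50,151)
m=(abs(L[...,0])<30)&(L[...,1]>-60)&(L[...,1]<60)&(L[...,2]-h>17)
Q=L[m];print(len(Q),np.percentile(Q,[2,25,50,75,98],axis=0).round(1).tolist())
E
```

```text
clock: 2.88
eef_pos: [660.8, 99.8, 227.8]
tool_rot: [3.137, 0.005, -3.009]
force: [-0.5, -1.1, -0.1]
width: -0.1
units [ 0.15  0.9  -0.07] turn [ 0.05  0.05 -0.14] clock 2.88 F [-0.5 -1.1 -0.1] w -0.1
shutter_grip {'extent': [362.0, 176.2, 97.3, 119.1], 'conf': 0.85}
shutter {'extent': [363.5, 176.8, 100.3, 126.9], 'conf': 0.58}
shutter {'extent': [215.8, 183.6, 7.7, 28.2], 'conf': 0.69}
3965 [[-12.0, -59.8, 144.7], [-10.5, -56.8, 301.6], [-9.9, -52.7, 311.5], [-9.2, -46.1, 316.2], [6.3, -34.0, 319.6]]
```

View pics/w1.png

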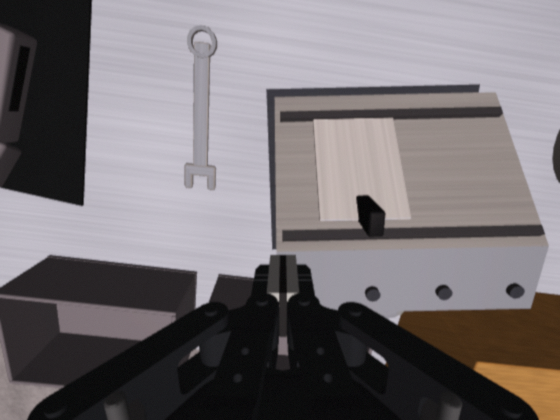

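The wrist view shows the grip at about (371,213) with its front edge at (362,200). The closed fingertips are at (285,265), on the grip's -y side, and nothing is in the way. I'll refine from here.

```bash
python3 - <<'E'
from h import *
from scipy.optimize import differential_evolution as DE
p=dict(np.load("w1.npz"));w=cloud(p);z=w[...,2]
P=w[np.isfinite(z)&(w[...,0]>500)&(w[...,0]<740)&(w[...,1]>50)&(w[...,1]<330)&(z<185)]
def f(v):
    c,s=np.cos(v[2]),np.sin(v[2]);d=P[:,:2]-v[:2];x=d[:,0]*c+d[:,1]*s;y=-d[:,0]*s+d[:,1]*c
    h=np.clip(50+(x+90)*101/120,50,151);ins=(abs(x)<90)&(abs(y)<110)
    return np.minimum(np.where(ins,abs(P[:,2]-h),abs(P[:,2])),12).mean()
r=DE(f,[(600,700),(150,250),(-.35,.35)],seed=1,maxiter=60,popsize=12);v=r.x;print(v.round(3),r.fun)
L=(w-[v[0],v[1],0])@Ro.from_euler("z",v[2]).as_matrix();h=np.clip(50+(L[...,0]+90)*101/120,50,151)
m=(abs(L[...,0])<30)&(L[...,1]>-80)&(L[...,1]<60)&(L[...,2]-h>17)&(L[...,2]<185)
Q=L[m];print(len(Q),np.percentile(Q,[2,25,50,75,98],axis=0).round(1).tolist())
m=(abs(L[...,0]-50)<12)&(abs(L[...,1])<100);print("top z",np.nanmedian(z[m&(z<185)]))
m=(abs(L[...,0]+40)<15)&(abs(L[...,2]-h-10)<4)&(L[...,2]<185)&(L[...,1]>-110)&(L[...,1]<20);print("shutter y",np.percentile(L[m][:,1],[2,50,98]))
todo(Hp([-2,-78,230],v),[np.pi,0,v[2]-np.pi])
E
```

```text
[6.40604e+02 2.01885e+02 1.46000e-01] 2.8468884090566737
822 [[-7.3, -42.8, 139.6], [-6.4, -42.2, 156.9], [-1.3, -39.0, 169.2], [4.9, -35.2, 170.8], [11.5, -31.3, 172.0]]
top z 151.9157794501915
shutter y [-73.06330129 -37.13811729  -1.17417482]
units [ 0.17  0.6  -0.05] turn [ 0.09  0.03 -0.04] clock 3.28 F [-0.   0.2 -0.7] w -0.0
```

```bash

python3 -m crank '[[[0.2,0.55,0.3,0,0,0],[0,0,0.8,0,0,0],[0,0,0.8,0,0,0],[0,0,0.5,0,0,0],[0,0,0,0,0,0],[0,0,0,0,0,0]]]' 1
python3 - <<'E'
from h import *
todo(Hp([0,-75,156],(641,202.3,.146)),[np.pi,0,.146-np.pi])
E
```

```text
clock: 3.78
eef_pos: [648.7, 130.5, 157.5]
tool_rot: [3.131, 0.009, -2.992]
force: [-0.6, -0.4, 1.1]
width: 0.3
units [-0.09 -0.1   0.05] turn [0.11 0.09 0.03] clock 3.78 F [-0.6 -0.4  1.1] w 0.3
```

```bash

python3 -m crank '[[[0,0.3,0,0,0,0],[0,0.3,0,0,0,0],[0,0.3,0,0,0,0],[0,0.3,0,0,0,0],[0,0.3,0,0,0,0],[0,0.3,0,0,0,0],[0,0.3,0,0,0,0],[0,0.3,0,0,0,0],[0,0.3,0,0,0,0],[0,0.2,0,0,0,0]]]' 1
python3 - <<'E'
from h import *
s=ctrl.read_state();print("local",Ro.from_euler("z",-.146).apply(s["eef_pos"]-[641,202.3,0]))
todo(Hp([0,20,156],(641,202.3,.146)),[np.pi,0,.146-np.pi])
E
```

```text
clock: 4.62
eef_pos: [636.8, 222.9, 163.6]
tool_rot: [3.135, 0.016, -2.994]
force: [0.6, -1.5, -0.7]
width: 0.1
local [ -1.15084926  20.96550051 163.58562697]
units [-0.03 -0.03  0.25] turn [0.07 0.15 0.02] clock 4.62 F [ 0.6 -1.5 -0.7] w 0.1
```

```bash

python3 -m crank '[[[0,0,0.25,0,0,0],[0,0.2,0.02,0,0,0],[0,0.2,0.02,0,0,0],[0,0.15,0.02,0,0,0],[0,0.15,0.02,0,0,0]]]' 1
python3 - <<'E'
from h import *
s=ctrl.read_state();print("local",Ro.from_euler("z",-.146).apply(s["eef_pos"]-[641,202.3,0]),s["force"])
E
```

```text
clock: 5.03
eef_pos: [637.0, 235.0, 164.6]
tool_rot: [-3.133, 0.021, -2.997]
force: [-1.3, -9.3, 4.0]
width: 0.5
local [  0.75220382  32.91525372 164.59377828] [-1.3038113  -9.34825889  4.01817625]
```

```bash

python3 -m crank '[[[0,0.2,0.05,0,0,0],[0,0.2,0.05,0,0,0]]]' 1
python3 - <<'E'
from h import *
s=ctrl.read_state();print("local",Ro.from_euler("z",-.146).apply(s["eef_pos"]-[641,202.3,0]),s["force"])
p=ctrl.get_image("wrist");save(p,"w2.png");w=cloud(p);v=(641,202.3,.146)
for n in ("plate","shutter"): print(ctrl.search_frame(n,p)[:2])
L=(w-[v[0],v[1],0])@Ro.from_euler("z",v[2]).as_matrix();h=np.clip(50+(L[...,0]+90)*101/120,50,151)
m=(abs(L[...,0]+40)<15)&(abs(L[...,2]-h-10)<4)&(L[...,2]<185)&(L[...,1]>-20)&(L[...,1]<108);print("shutter y",np.percentile(L[m][:,1],[2,50,98]))
E
```

```text
clock: 5.2
eef_pos: [637.7, 235.1, 163.5]
tool_rot: [-3.117, 0.02, -3.004]
force: [-4.4, -13.2, 15.2]
width: 0.4
local [  1.46988254  32.98676574 163.47991911] [ -4.44261989 -13.24617204  15.16627394]
[{'extent': [172.4, 187.8, 52.6, 42.9], 'conf': 0.85}, {'extent': [48.6, 106.4, 63.4, 192.8], 'conf': 0.21}]
[{'extent': [305.2, 209.4, 123.6, 168.7], 'conf': 0.91}]
shutter y [ 8.75710754 44.84889232 80.32365898]
```

View pics/w2.png

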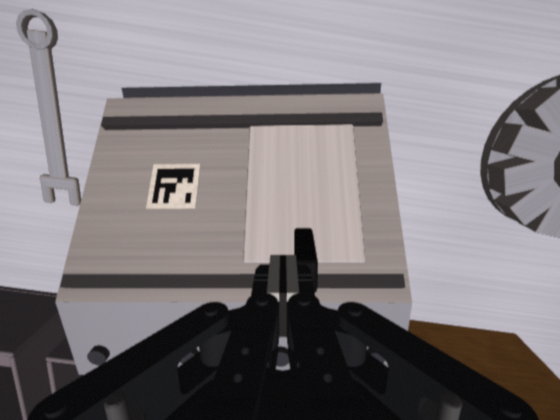

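The wrist view shows the code uncovered, centred at (173,187). The shutter's middle measures y = +45, which is the stop, and it didn't move as the push force rose. Now I back off and lift.

```bash

python3 -m crank '[[[0,-0.5,0,0,0,0],[0,-0.7,0,0,0,0],[0,-0.5,-0.8,0,0,0],[0,0,-1,0,0,0],[0,0,-0.6,0,0,0],[0,0,0,0,0,0],[0,0,0,0,0,0]]]' 1
python3 - <<'E'
from h import *
p=ctrl.get_image("wrist");w=cloud(p)
r=ctrl.search_frame("plate",p)[0];print(r);e=r["extent"];c=(int(e[0]),int(e[1]))
K=p["camera_matrix"];R,t=p["R"],p["t"]
W=w[c[1]-25:c[1]+26,c[0]-25:c[0]+26].reshape(-1,3);W=W[np.isfinite(W[:,0])];m=W.mean(0);n=np.linalg.svd(W-m)[2][2];n*=np.sign(n[2]);print("n",n,"tilt",np.degrees(np.arccos(n[2])),"yaw",np.arctan2(-n[1],-n[0]))
# label bright quad
g=cv2.cvtColor(p["color"],cv2.COLOR_RGB2GRAY);x0,x1,y0,y1=c[0]-40,c[0]+40,c[1]-40,c[1]+40
b=(g[y0:y1,x0:x1]>np.percentile(g[y0:y1,x0:x1],50)+25).astype(np.uint8)
k=cv2.findContours(cv2.morphologyEx(b,cv2.MORPH_CLOSE,np.ones((15,15))),cv2.RETR_EXTERNAL,cv2.CHAIN_APPROX_NONE)[0]
k=max(k,key=cv2.contourArea);rc=cv2.minAreaRect(k);q=cv2.boxPoints(rc)+[x0,y0];print("quad",q.round().tolist(),rc)
C=-R.T@t;
def hit(u):
    d=R.T@np.linalg.solve(K,[u[0],u[1],1]);return C+d*((m-C)@n)/(d@n)
X=np.array([hit(u) for u in q]);print(X.round(1).tolist(),np.linalg.norm(np.roll(X,-1,0)-X,axis=1).round(1));print("centre",X.mean(0), "exp",Hp([-30,-45,100.5],(641,202.3,.146)), "net",hit(e[:2]))
save(p,"w3.png",(c[0]-60,c[1]-45,c[0]+60,c[1]+45))
s=ctrl.read_state();print(s["eef_pos"],s["force"])
E
```

```text
clock: 5.93
eef_pos: [642.9, 186.1, 238.6]
tool_rot: [-3.122, 0.02, -3.005]
force: [1.1, -0.4, -0.9]
width: 0.2
{'extent': [253.6, 166.8, 36.8, 32.7], 'conf': 0.78}
n [-0.63813442 -0.10295687  0.76301006] tilt 40.26971849300072 yaw 0.1599619446128508
quad [[236.0, 150.0], [272.0, 150.0], [272.0, 183.0], [236.0, 183.0]] ((41.0, 40.5), (33.0, 36.0), 90.0)
[[608.3, 133.1, 90.1], [603.4, 167.3, 90.7], [629.6, 171.8, 113.2], [634.4, 139.0, 112.8]] [34.6 34.9 33.2 35.1]
centre [618.91549995 152.79476231 101.69428992] exp [617.86585628 153.41430276 100.5       ] net [619.48684999 152.55933282 102.14036404]
[642.55157167 186.08249796 237.76320588] [-1.02979502  0.73800054  0.41561384]
```

```bash

python3 -m crank '[[[0,-1,0,0,0,0.45],[0,-1,0,0,0,0.45],[0,-1,0,0,0,0.45],[0,-1,0,0,0,0.45],[0,-1,0,0,0,0.45],[0,-1,0,0,0,0.45],[0,-1,0,0,0,0.45],[0,-1,0,0,0,0.45],[0,-1,0,0,0,0.45],[0,-1,0,0,0,0.45],[0,-1,0,0,0,0.2],[0,-1,0,0,0,0]]]' -1
python3 -m crank '[[[0,0,0,0,0,0]]]' -1
python3 - <<'E'
from h import *
todo([590,-209,215],[np.pi,0,-.309+np.pi])
E
```

```text
clock: 7.03
eef_pos: [591.8, -160.7, 219.9]
tool_rot: [-3.136, -0.004, 2.789]
force: [1.2, -0.2, 0.5]
width: 85.1
clock: 7.12
eef_pos: [588.0, -168.8, 218.5]
tool_rot: [-3.13, -0.007, 2.78]
force: [0.6, -0.8, -0.7]
width: 85.4
units [-0.54 -1.23  0.13] turn [-0.11 -0.07 -0.51] clock 7.12 F [ 0.6 -0.8 -0.7] w 85.4
```

```bash

python3 -m crank '[[[-1,-0.7,0,0,0,-0.5],[-0.3,-0.7,0,0,0,0],[-0.3,0,0,0,0,0],[0,0,0,0,0,0],[0,0,0,0,0,0]]]' -1
python3 - <<'E'
from h import *
p=ctrl.get_image("wrist");save(p,"w4.png");w=cloud(p)
m=(w[...,2]>24)&(w[...,2]<75)&(w[...,0]>500)&(w[...,0]<760)&(w[...,1]<-120)&(w[...,1]>-330)
P=w[m];print(len(P),cv2.minAreaRect(P[:,:2].astype(np.float32)))
h=P[(P[:,2]>30)&(P[:,2]<44)&(P[:,0]<640)];print("handle",len(h),np.median(h[:,2]),cv2.minAreaRect(h[:,:2].astype(np.float32)))
g=p["color"].max(2);mm=(g<55)&(abs(w[...,2]-4)<5);u=(mm|m).astype(np.uint8);u=cv2.morphologyEx(u,cv2.MORPH_OPEN,np.ones((5,5)))
print("mat",cv2.minAreaRect(w[u>0][:,:2].astype(np.float32)))
for n in("reader_mid","mat"):print(n,ctrl.search_frame(n,p)[:1])
todo([612,-216,200],[np.pi,0,-.309+np.pi])
E
```

```text
clock: 7.53
eef_pos: [614.5, -224.9, 209.7]
tool_rot: [-3.131, -0.023, 2.833]
force: [0.1, 0.1, 0.5]
width: 84.9
5382 ((616.428955078125, -217.63943481445312), (54.119667053222656, 159.17677307128906), 71.69486236572266)
handle 2990 39.06244874001611 ((592.706787109375, -209.600341796875), (32.74687194824219, 109.13684844970703), 71.98210906982422)
mat ((615.3894653320312, -102.22979736328125), (384.4474792480469, 237.68685913085938), 83.3043212890625)
reader_mid [{'extent': [290.5, 192.8, 51.6, 152.5], 'conf': 0.76}]
mat [{'extent': [283.5, 160.4, 170.4, 228.0], 'conf': 0.89}]
units [0.16 0.21 0.36] turn [-0.09 -0.21  0.02] clock 7.68 F [-0.7 -0.9  0.1] w 85.0
```

View pics/w4.png

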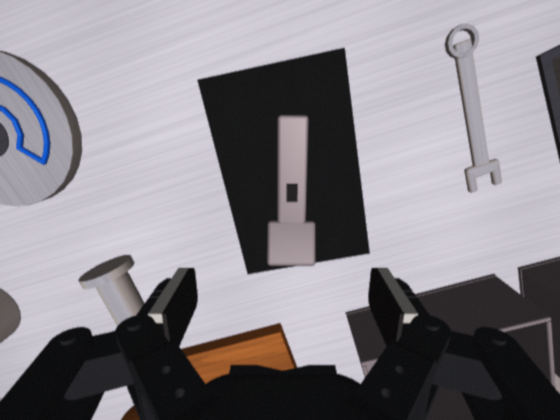

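The wrist view shows the whole reader, head at (292,243) and handle tail at (292,118), lying alone in the middle of the mat. Depth puts reader_mid near (611,-215.5) with yaw -0.316. Next I descend and grip.

```bash

python3 -m crank '[[[0.2,0.25,0.5,-0.1,-0.2,0.06],[0,0,1,0,0,0],[0,0,1,0,0,0],[0,0,1,0,0,0],[0,0,1,0,0,0],[0,0,0,0,0,0]]]' -1
python3 - <<'E'
from h import *
todo([611,-215.5,8],[np.pi,0,-.316+np.pi])
E
```

```text
clock: 8.18
eef_pos: [614.6, -206.6, 75.9]
tool_rot: [3.137, 0.008, 2.837]
force: [-0.9, 0.4, 0.0]
width: 85.4
units [ 0.04 -0.33  2.26] turn [0.05 0.08 0.11] clock 8.18 F [-0.9  0.4  0. ] w 85.4
```

```bash

python3 -m crank '[[[0.05,-0.35,0.7,0.05,0.08,0.1],[0,0,0.7,0,0,0],[0,0,0.5,0,0,0],[0,0,0.15,0,0,0],[0,0,0,0,0,0]]]' -1
python3 - <<'E'
from h import *
todo([611,-215.5,8],[np.pi,0,-.316+np.pi])
E
```

```text
clock: 8.6
eef_pos: [613.3, -212.2, 17.4]
tool_rot: [3.14, 0.004, 2.832]
force: [0.8, -0.1, -0.6]
width: 85.7
units [ 0.04 -0.13  0.31] turn [0.02 0.04 0.06] clock 8.6 F [ 0.8 -0.1 -0.6] w 85.7
```

```bash

python3 -m crank '[[[0.04,-0.13,0.32,0.02,0.04,0.06],[0,0,0,0,0,0],[0,0,0,0,0,0]]]' -1
python3 - <<'E'
from h import *
todo([611,-215.5,8],[np.pi,0,-.316+np.pi])
E
```

```text
clock: 8.85
eef_pos: [613.4, -215.6, 10.5]
tool_rot: [3.142, 0.004, 2.826]
force: [0.3, -0.5, 0.1]
width: 85.6
units [ 0.08 -0.02  0.08] turn [0.   0.04 0.01] clock 8.85 F [ 0.3 -0.5  0.1] w 85.6
```

```bash

python3 -m crank '[[[0.06,0,0.08,0,0.04,0],[0,0,0,0,0,0]]]' -1
python3 -m crank '[[[0,0,0,0,0,0],[0,0,0,0,0,0],[0,0,0,0,0,0],[0,0,0,0,0,0],[0,0,0,0,0,0],[0,0,0,0,0,0],[0,0,0,0,0,0],[0,0,0,0,0,0],[0,0,0,0,0,0]]]' 1
python3 -m crank '[[[0,0,-0.5,0,0,0],[0,0,-0.5,0,0,0],[0,0,-0.5,0,0,0],[0,0,0,0,0,0],[0,0,0,0,0,0],[0,0,0,0,0,0]]]' 1
python3 - <<'E'
from h import *
s=ctrl.read_state();print(s["eef_pos"],s["tool_rot"],s["force"],s["torque"],s["width"])
p=ctrl.get_image("wrist");save(p,"w5.png");w=cloud(p);T=Ro.from_euler("xyz",s["tool_rot"])
# cloud in tool frame; handle top & tail
L=T.inv().apply((w-s["eef_pos"]).reshape(-1,3)).reshape(w.shape)
m=(L[...,0]>15)&(L[...,0]<95)&(abs(L[...,1])<22)&(L[...,2]>-45)&(L[...,2]<5)
Q=L[m];print(len(Q),np.percentile(Q,[1,50,99],axis=0).round(1).tolist())
g=Q[abs(Q[:,2]-np.median(Q[:,2]))<6];A=np.c_[g[:,0],g[:,1],np.ones(len(g))];k=np.linalg.lstsq(A,g[:,2],rcond=None)[0];print("handle top z=ax+by+c",k.round(3),cv2.minAreaRect(g[:,:2].astype(np.float32)))
np.savez("w5.npz",**{k:p[k] for k in("color","depth","camera_matrix","R","t")})
E
```

```text
clock: 9.02
eef_pos: [612.4, -215.5, 9.4]
tool_rot: [3.142, 0.002, 2.826]
force: [-0.5, -0.5, 0.5]
width: 85.6
clock: 9.77
eef_pos: [613.3, -215.8, 11.1]
tool_rot: [3.141, 0.004, 2.826]
force: [0.7, -0.1, -0.8]
width: 30.7
clock: 10.27
eef_pos: [610.9, -215.0, 58.3]
tool_rot: [3.141, -0.0, 2.826]
force: [-0.8, -0.0, -2.3]
width: 31.2
[ 610.92365988 -214.96060397   58.3082718 ] [ 3.14142002e+00 -4.58086546e-04  2.82618401e+00] [-0.8115016  -0.04096472 -2.33697879] [-0.03039637  0.02194491 -0.00960296] 31.17381836696994
11455 [[15.9, -16.4, -29.6], [49.6, -0.9, -28.1], [76.0, 15.0, -14.2]]
handle top z=ax+by+c [ 3.0000e-03 -0.0000e+00 -2.8089e+01] ((45.498321533203125, -0.7960205078125), (61.00027847290039, 32.33073043823242), 0.14796197414398193)
```

View pics/w5.png

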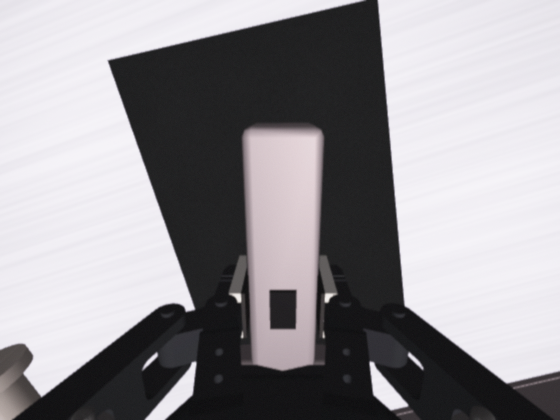

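The reader is held square: weight 2.3 N, no tilt, tail end 76 mm along tool +x. Now I work out the aiming pose.

```bash
cat >> h.py <<'E'
code=np.array([618.5,153,101.3]);yaw=.147
RP=Ro.from_euler("zy",[yaw,-np.radians(40)])
RT=Ro.from_euler("zy",[yaw,-np.radians(15)])*Ro.from_euler("y",np.pi)
wt=np.array([-71.5,0,-10.5])
def tcp(d): return code+RP.apply([0,0,d])-RT.apply(wt)
def aim(s=None):
    s=s or ctrl.read_state();R=Ro.from_euler("xyz",s["tool_rot"]);w=s["eef_pos"]+R.apply(wt)
    l=RP.inv().apply(w-code);e=(RP.inv()*R*Ro.from_euler("y",np.pi)*Ro.from_euler("y",-np.radians(25))).as_rotvec(degrees=True)
    print("window in plate frame",l.round(1),"rot err deg",e.round(1),"clock",round(s["clock"],2),"F",np.round(s["force"],1),"w",round(s["width"],1))
E
python3 - <<'E'
from h import *
print(tcp(80),tcp(140),RT.as_euler("xyz"))
aim();todo(tcp(140),RT);print(ctrl.read_state()["qpos"].round(2))
E
python3 -m crank '[[[0,0,-0.9,0,0,0],[0,0,-0.9,0,0,0],[0,0,-0.9,0,0,0],[0,0,-0.9,0,0,0],[0,0,-0.9,0,0,0],[0,0,-0.7,0,0,0],[0,0,0,0,0,0]]]' 1
```

```text
[501.47575058 142.52731269 134.1353561 ] [462.908494   142.52731269 180.09802269] [-3.10236596  0.25891065 -2.98948535]
window in plate frame [ -32.5 -389.4  -63.9] rot err deg [ -8.6  15.7 -23.7] clock 10.32 F [-0.1  0.1 -2.4] w 31.3
units [ 8.38  9.8  -4.06] turn [-0.21 -2.52 -4.39] clock 10.32 F [-0.1  0.1 -2.4] w 31.3
[ 0.26  0.84  0.06  1.65 -0.07  0.65  1.61]
clock: 10.9
eef_pos: [605.8, -213.1, 211.0]
tool_rot: [3.141, -0.02, 2.826]
force: [1.5, -0.8, -2.3]
width: 31.1
```

```bash
sed -i 's/from_euler("zy"/from_euler("ZY"/' h.py
python3 - <<'E'
from h import *
print(RP.apply([0,0,1]),tcp(80),tcp(140),RT.as_euler("xyz"))
aim();todo(tcp(140),RT)
E
```

```text
[-0.63585511 -0.09414984  0.76604444] [502.00104123 135.75022356 133.93577255] [463.84973474 130.10123309 179.89843914] [ 3.14159265  0.26179939 -2.99459265]
window in plate frame [  74.8 -392.3   92.3] rot err deg [-14.   15.9 -22.6] clock 10.9 F [ 1.5 -0.8 -2.3] w 31.1
units [8.02 9.41 1.2 ] turn [-0.53 -2.65 -4.4 ] clock 10.9 F [ 1.5 -0.8 -2.3] w 31.1
```

```bash

python3 -m crank '[[[0.5,0.95,0,0,-0.1,-0.4],[0.5,0.95,0,0,-0.1,-0.4],[0.5,0.95,0,0,-0.1,-0.4],[0.5,0.95,0,0,-0.1,-0.4],[0.5,0.95,0,0,-0.1,-0.4],[0.5,0.95,0,0,-0.1,-0.4],[0.5,0.95,0,0,-0.1,-0.4],[0.5,0.95,0,0,-0.1,-0.4],[0.5,0.95,0,0,-0.1,-0.4],[0.4,0.7,0,0,-0.1,-0.3],[0,0,0,0,0,0]]]' 1
python3 - <<'E'
from h import *
aim();todo(tcp(140),RT)
E
```

```text
clock: 11.82
eef_pos: [482.1, 86.5, 189.3]
tool_rot: [-3.125, 0.066, -3.031]
force: [-1.8, -0.0, -2.2]
width: 31.3
window in plate frame [  9.7 -48.2 126.7] rot err deg [-2.  11.2 -1.3] clock 11.82 F [-1.8 -0.  -2.2] w 31.3
units [0.47 1.52 0.26] turn [-0.22 -1.87 -0.33] clock 11.82 F [-1.8 -0.  -2.2] w 31.3
```

```bash

python3 -m crank '[[[0.15,0.5,0.05,-0.1,-0.6,-0.1],[0.15,0.5,0.05,-0.1,-0.6,-0.1],[0.15,0.5,0.05,0,-0.6,-0.1],[0,0,0,0,0,0],[0,0,0,0,0,0]]]' 1
python3 - <<'E'
from h import *
aim();todo(tcp(140),RT);todo(tcp(80),RT);print(ctrl.read_state()["qpos"].round(2))
E
```

```text
clock: 12.23
eef_pos: [458.0, 132.3, 176.9]
tool_rot: [-3.14, 0.251, -2.99]
force: [-0.2, 0.4, -2.0]
width: 30.7
window in plate frame [ -6.3   3.3 140.4] rot err deg [0.1 0.6 0.2] clock 12.23 F [-0.2  0.4 -2. ] w 30.7
units [-0.2  -0.1  -0.05] turn [-0.   -0.1   0.04] clock 12.23 F [-0.2  0.4 -2. ] w 30.7
units [-1.07 -0.11  1.75] turn [-0.   -0.1   0.04] clock 12.23 F [-0.2  0.4 -2. ] w 30.7
[-0.42  0.39  0.06  2.27  0.15  0.24  1.21]
```

```bash

python3 -m crank '[[[-0.3,-0.03,0.45,0,-0.05,0.04],[-0.3,-0.03,0.45,0,-0.05,0],[-0.3,-0.03,0.45,0,0,0],[0,0,0,0,0,0]]]' 1
python3 - <<'E'
from h import *
aim();todo(tcp(80),RT);print(ctrl.read_state()["qpos"].round(3))
E
```

```text
clock: 12.57
eef_pos: [491.6, 132.3, 145.0]
tool_rot: [-3.138, 0.254, -2.996]
force: [-0.2, 0.0, -2.7]
width: 31.0
window in plate frame [-1.4 -1.9 94.9] rot err deg [-0.3  0.5  0. ] clock 12.57 F [-0.2  0.  -2.7] w 31.0
units [-0.26  0.06  0.45] turn [-0.04 -0.08 -0.01] clock 12.57 F [-0.2  0.  -2.7] w 31.0
[-0.239  0.489 -0.163  2.22   0.631  0.234  0.741]
```

```bash

python3 -m crank '[[[-0.15,0.03,0.25,-0.03,-0.06,0],[-0.12,0.03,0.2,0,0,0],[0,0,0,0,0,0],[0,0,0,0,0,0]]]' 1
python3 - <<'E'
from h import *
aim();todo(tcp(80),RT);print(ctrl.read_state()["qpos"].round(3))
p=ctrl.get_image("scene");save(p,"s6.png",(290,130,430,240))
a=code;b=code+RP.apply([0,0,80]);print(proj(p,[a,b]))
E
```

```text
clock: 12.9
eef_pos: [503.5, 130.1, 131.7]
tool_rot: [-3.138, 0.254, -3.006]
force: [-0.5, -0.1, -2.8]
width: 31.1
window in plate frame [-1.  -6.5 77.3] rot err deg [-0.6  0.4 -0.4] clock 12.9 F [-0.5 -0.1 -2.8] w 31.1
units [ 0.01  0.19 -0.08] turn [-0.06 -0.07 -0.1 ] clock 12.9 F [-0.5 -0.1 -2.8] w 31.1
[-0.19   0.529 -0.216  2.204  0.788  0.239  0.59 ]
[[343.21917462 197.92382993]
 [326.53757584 176.5937886 ]]
```

View pics/s6.png

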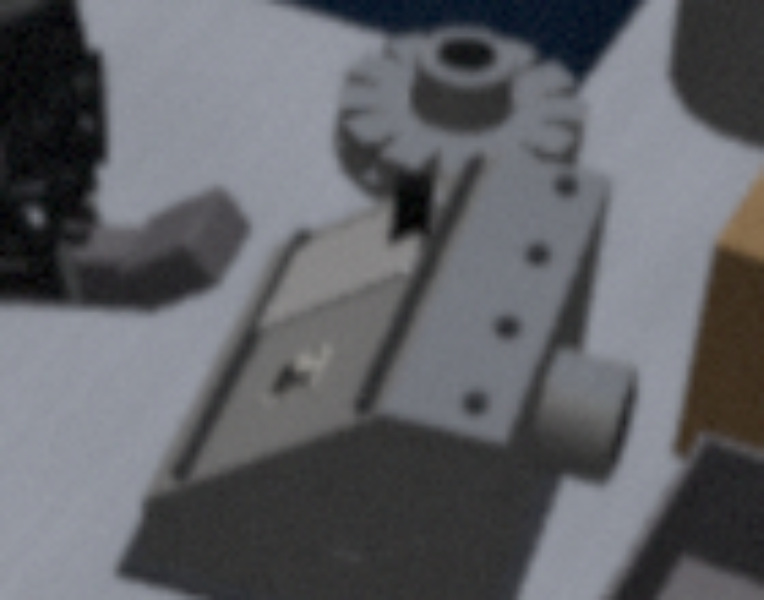

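The scene crop shows the reader's head face at about (200,260), where my model puts the window (199,254). It faces the code at (300,375), and the shutter is still open. I'll correct the 6 mm sideways error and then hold.

```bash

python3 -m crank '[[[0,0.22,-0.08,-0.05,-0.07,-0.1],[0,0,0,0,0,0],[0,0,0,0,0,0]]]' 1
python3 - <<'E'
from h import *
aim();todo(tcp(80),RT)
p=ctrl.get_image("scene");w=cloud(p);l=RP.inv().apply((w-code).reshape(-1,3))
RW=l[np.isfinite(l[:,0])&(abs(l[:,0])<60)&(abs(l[:,1])<60)&(l[:,2]>60)&(l[:,2]<140)]
print("head pts plate frame",len(RW),np.percentile(RW,[1,50,99],axis=0).round(1).tolist());aim()
E
```

```text
clock: 13.2
eef_pos: [501.5, 134.9, 134.9]
tool_rot: [-3.138, 0.262, -2.997]
force: [0.8, 0.1, -1.7]
width: 31.0
window in plate frame [ 0.2 -0.9 81.1] rot err deg [-0.2  0.  -0. ] clock 13.2 F [ 0.8  0.1 -1.7] w 31.0
units [-0.01  0.03  0.04] turn [-0.03 -0.   -0.02] clock 13.2 F [ 0.8  0.1 -1.7] w 31.0
head pts plate frame 621 [[-59.3, -33.8, 80.5], [-13.8, -16.8, 106.9], [27.8, 22.2, 138.6]]
window in plate frame [ 0.3 -0.7 81.1] rot err deg [-0.2 -0.  -0. ] clock 13.25 F [ 0.   0.3 -2.7] w 31.0
```

```bash

python3 - <<'E'
from h import *
for n in("scene","top"):
    p=ctrl.get_image(n);w=cloud(p);l=RP.inv().apply((w-code).reshape(-1,3)).reshape(w.shape)
    K=p["camera_matrix"];C=-p["R"].T@p["t"];nn=RP.apply([0,0,1])
    def hit(u,off=0):
        d=p["R"].T@np.linalg.solve(K,[u[0],u[1],1]);q=code+nn*off;return RP.inv().apply(C+d*((q-C)@nn)/(d@nn)-code).round(1)
    for r in ctrl.search_frame("plate",p)[:1]:print(n,"code net",round(r["conf"],2),r["extent"],hit(r["extent"][:2]))
    g=p["color"].astype(float).mean(2)
    m=(abs(l[...,0])<26)&(abs(l[...,1])<26)&(abs(l[...,2])<6);b=m&(g>np.median(g[m])+30);print(" bright",b.sum(), l[b].mean(0).round(1) if b.any() else "", np.percentile(l[b],[3,97],axis=0).round(1).tolist() if b.any() else "")
    k=(abs(l[...,0])<40)&(abs(l[...,1])<60)&(l[...,2]>84)&(l[...,2]<135)
    k=cv2.erode(k.astype(np.uint8),np.ones((2,2)))>0
    print(" head",k.sum(),np.percentile(l[k],[1,5,50,95,99],axis=0).round(1).tolist())
    for z in((85,95),(95,105),(105,115),(115,130)):
        kk=k&(l[...,2]>z[0])&(l[...,2]<z[1])
        if kk.sum()>15:print("  z",z,kk.sum(),np.percentile(l[kk][:,1],[2,98]).round(1))
E
```

```text
scene code net 0.47 [343.8, 198.0, 14.8, 11.2] [ 2.8 -1.7 -0. ]
 bright 2 [ 1.2 11.8 -3.1] [[0.9, 9.7, -4.7], [1.5, 13.8, -1.5]]
 head 341 [[-37.3, -32.4, 84.5], [-32.3, -30.5, 85.5], [7.7, -18.4, 102.2], [26.7, 10.9, 111.5], [28.9, 19.8, 114.6]]
  z (85, 95) 93 [-31.6  20.1]
  z (95, 105) 96 [-32.1  16.4]
  z (105, 115) 137 [-30.2  10.5]
top code net 0.5 [227.6, 184.2, 8.1, 10.2] [ 0.6  2.3 -0. ]
 bright 35 [ 3.5  4.5 -2. ] [[-17.3, -16.6, -5.0], [19.0, 17.3, 1.4]]
 head 337 [[-37.5, -26.6, 92.7], [-33.3, -24.2, 97.7], [1.5, -2.0, 108.5], [27.1, 20.6, 115.5], [28.2, 23.2, 118.1]]
  z (95, 105) 44 [-26.9  21.7]
  z (105, 115) 262 [-25.1  22.7]
  z (115, 130) 25 [-14.2  11.4]
```

```bash

python3 -m crank '[[[0,0.1,0.04,0,0,0],[0,0,0,0,0,0],[0,0,0,0,0,0],[0,0,0,0,0,0],[0,0,0,0,0,0],[0,0,0,0,0,0],[0,0,0,0,0,0],[0,0,0,0,0,0],[0,0,0,0,0,0],[0,0,0,0,0,0],[0,0,0,0,0,0],[0,0,0,0,0,0]]]' 1
python3 -c "from h import *;aim();print(ctrl.read_state()['qd'].round(3))"
```

```text
clock: 14.45
eef_pos: [501.7, 138.3, 133.3]
tool_rot: [-3.139, 0.261, -2.997]
force: [-0.1, -0.7, -2.4]
width: 30.7
window in plate frame [-0.4  2.4 79.4] rot err deg [-0.2  0.  -0. ] clock 14.45 F [-0.1 -0.7 -2.4] w 30.7
[-0.    -0.001  0.     0.001  0.001  0.002  0.001]
```

Steady and on target; now I hold for another 3 s.

```bash
Z='x'; 
python3 -m crank '[[[0,0,0,0,0,0],[0,0,0,0,0,0],[0,0,0,0,0,0],[0,0,0,0,0,0],[0,0,0,0,0,0],[0,0,0,0,0,0],[0,0,0,0,0,0],[0,0,0,0,0,0],[0,0,0,0,0,0],[0,0,0,0,0,0],[0,0,0,0,0,0],[0,0,0,0,0,0]]]' 1
python3 -m crank '[[[0,0,0,0,0,0],[0,0,0,0,0,0],[0,0,0,0,0,0],[0,0,0,0,0,0],[0,0,0,0,0,0],[0,0,0,0,0,0],[0,0,0,0,0,0],[0,0,0,0,0,0],[0,0,0,0,0,0],[0,0,0,0,0,0],[0,0,0,0,0,0],[0,0,0,0,0,0]]]' 1
python3 -m crank '[[[0,0,0,0,0,0],[0,0,0,0,0,0],[0,0,0,0,0,0],[0,0,0,0,0,0],[0,0,0,0,0,0],[0,0,0,0,0,0],[0,0,0,0,0,0],[0,0,0,0,0,0],[0,0,0,0,0,0],[0,0,0,0,0,0],[0,0,0,0,0,0],[0,0,0,0,0,0]]]' 1
python3 -c "from h import *;aim();print(ctrl.read_state()['qpos'].round(3))"
```

```text
clock: 15.45
eef_pos: [501.7, 138.3, 133.3]
tool_rot: [-3.139, 0.261, -2.997]
force: [0.2, -0.4, -2.9]
width: 31.1
clock: 16.45
eef_pos: [501.7, 138.3, 133.3]
tool_rot: [-3.139, 0.261, -2.997]
force: [-0.8, -1.1, -2.2]
width: 31.0
clock: 17.45
eef_pos: [501.7, 138.3, 133.3]
tool_rot: [-3.139, 0.261, -2.997]
force: [-0.7, -0.2, -1.7]
width: 31.0
window in plate frame [-0.4  2.5 79.5] rot err deg [-0.2  0.  -0. ] clock 17.45 F [-0.7 -0.2 -1.7] w 31.0
[-0.201  0.526 -0.226  2.208  0.832  0.24   0.538]
```

```bash
cat >> h.py <<'E'
RM=Ro.from_euler("xyz",[np.pi,0,np.pi-.115])
def put(z): return [602.5,-214.8,z]
E
python3 -m crank '[[[0.3,0,-0.45,0,0,0],[0.3,0,-0.45,0,0,0],[0.3,0,-0.45,0,0,0],[0.2,0,-0.7,0,0.4,0],[0,0,-0.8,0,0.6,0],[0,0,0,0,0,0]]]' 1
python3 -c "from h import *;aim();todo(put(190),RM);print(ctrl.read_state()['qpos'].round(3))"
```

```text
clock: 17.95
eef_pos: [443.9, 130.6, 208.7]
tool_rot: [-3.136, 0.145, -2.992]
force: [2.0, 1.1, -2.5]
width: 31.1
window in plate frame [  0.5   3.6 166.8] rot err deg [-0.2  6.7  0.3] clock 17.95 F [ 2.   1.1 -2.5] w 31.1
units [ -3.39 -12.16   1.19] turn [0.13 1.38 2.51] clock 17.95 F [ 2.   1.1 -2.5] w 31.1
[ 0.07   0.387 -0.592  2.159  0.499  0.575  0.836]
```

```bash

python3 -m crank '[[[-0.4,-0.98,-0.05,0,0.12,0.22],[-0.4,-0.98,-0.05,0,0.12,0.22],[-0.4,-0.98,0,0,0.12,0.22],[-0.4,-0.98,0,0,0.12,0.22],[-0.4,-0.98,0,0,0.12,0.22],[-0.4,-0.98,0,0,0.12,0.22],[-0.4,-0.98,0,0,0.12,0.22],[-0.4,-0.98,0,0,0.12,0.22],[-0.4,-0.98,0,0,0.12,0.22],[-0.4,-0.98,0,0,0.12,0.22],[-0.3,-0.7,0,0,0.1,0.2],[0,0,0,0,0,0]]]' 1
python3 -c "from h import *;todo(put(120),RM);print(ctrl.read_state()['qpos'].round(3))"
```

```text
clock: 18.95
eef_pos: [589.6, -198.8, 213.8]
tool_rot: [3.141, 0.013, 3.026]
force: [0.2, -0.9, -2.4]
width: 30.3
units [-0.44 -0.48  3.13] turn [ 0.01  0.13 -0.  ] clock 18.95 F [ 0.2 -0.9 -2.4] w 30.3
[ 0.606  0.648 -0.539  1.621  0.385  0.966  1.395]
```

```bash

python3 -m crank '[[[-0.45,-0.5,0.6,0,0.13,0],[0,0,0.9,0,0,0],[0,0,0.9,0,0,0],[0,0,0.9,0,0,0],[0,0,0.9,0,0,0],[0,0,0.5,0,0,0],[0,0,0,0,0,0],[0,0,0,0,0,0]]]' 1
python3 - <<'E'
from h import *
todo(put(11),RM)
p=ctrl.get_image("wrist");s=ctrl.read_state();w=cloud(p);T=Ro.from_euler("xyz",s["tool_rot"])
L=T.inv().apply((w-s["eef_pos"]).reshape(-1,3)).reshape(w.shape)
m=(L[...,0]>15)&(L[...,0]<95)&(abs(L[...,1])<22)&(L[...,2]>-45)&(L[...,2]<5)
Q=L[m];g=Q[abs(Q[:,2]-np.median(Q[:,2]))<6];A=np.c_[g[:,0],g[:,1],np.ones(len(g))];print(np.linalg.lstsq(A,g[:,2],rcond=None)[0].round(3),cv2.minAreaRect(g[:,:2].astype(np.float32)))
E
```

```text
clock: 19.62
eef_pos: [601.5, -221.4, 59.2]
tool_rot: [-3.129, 0.002, 3.021]
force: [1.1, 0.6, -2.8]
width: 30.8
units [-0.    0.24  1.61] turn [-0.12  0.02 -0.05] clock 19.62 F [ 1.1  0.6 -2.8] w 30.8
[ 4.000e-03  1.000e-03 -2.794e+01] ((45.431732177734375, -0.7473926544189453), (32.243682861328125, 60.93906021118164), 89.7647705078125)
```

Still held without slip. I lower gently.

```bash

python3 -m crank '[[[0,0.22,0.4,-0.12,0.02,-0.05],[0,0,0.5,0,0,0],[0,0,0.3,0,0,0],[0,0,0.1,0,0,0],[0,0,0,0,0,0],[0,0,0,0,0,0]]]' 1
python3 -c "from h import *;todo(put(11),RM);print(ctrl.read_state()['eef_pos'])"
```

```text
clock: 20.17
eef_pos: [607.2, -213.8, 22.9]
tool_rot: [-3.141, 0.01, 3.028]
force: [0.6, -0.7, -3.2]
width: 30.9
units [ 0.16 -0.05  0.4 ] turn [-0.    0.1   0.01] clock 20.17 F [ 0.6 -0.7 -3.2] w 30.9
[ 607.2204408  -213.77400001   22.91256104]
```

```bash

python3 -m crank '[[[0.16,-0.05,0.25,0,0.1,0],[0,0,0.05,0,0,0],[0,0,0,0,0,0],[0,0,0,0,0,0]]]' 1
python3 -c "from h import *;todo(put(11),RM);print(ctrl.read_state()['eef_pos'])"
```

```text
clock: 20.5
eef_pos: [603.1, -215.4, 14.9]
tool_rot: [-3.141, 0.002, 3.027]
force: [-0.4, -0.5, -3.3]
width: 31.2
units [0.02 0.02 0.13] turn [-0.01  0.02  0.01] clock 20.5 F [-0.4 -0.5 -3.3] w 31.2
[ 603.13760354 -215.42755232   14.90901598]
```

```bash

python3 -m crank '[[[0,0,0.1,0,0,0],[0,0,0.04,0,0,0],[0,0,0,0,0,0],[0,0,0,0,0,0]]]' 1
python3 -m crank '[[[0,0,0.04,0,0,0],[0,0,0,0,0,0],[0,0,0,0,0,0]]]' 1
```

```text
clock: 20.83
eef_pos: [603.7, -215.7, 11.1]
tool_rot: [-3.141, 0.003, 3.027]
force: [-0.2, 0.1, -2.6]
width: 31.0
clock: 21.08
eef_pos: [604.2, -215.7, 11.7]
tool_rot: [-3.14, 0.004, 3.027]
force: [-0.5, -0.1, -3.5]
width: 31.1
```

```bash

python3 -m crank '[[[0,0,0.07,0,0,0],[0,0,0,0,0,0],[0,0,0,0,0,0]]]' 1
python3 -m crank '[[[0,0,0.05,0,0,0],[0,0,0,0,0,0],[0,0,0,0,0,0]]]' 1
```

```text
clock: 21.33
eef_pos: [604.9, -215.8, 11.5]
tool_rot: [-3.139, 0.006, 3.027]
force: [-0.3, -0.1, -3.8]
width: 31.2
clock: 21.58
eef_pos: [605.3, -215.9, 11.1]
tool_rot: [-3.139, 0.007, 3.027]
force: [-0.2, -0.8, -1.1]
width: 31.0
```

```bash

python3 -m crank '[[[0.06,0,0.1,0,0.07,0],[0,0,0,0,0,0],[0,0,0,0,0,0]]]' 1
python3 -m crank '[[[0,0,0.06,0,0,0],[0,0,0,0,0,0],[0,0,0,0,0,0]]]' 1
```

```text
clock: 21.83
eef_pos: [606.4, -216.0, 12.2]
tool_rot: [-3.137, 0.005, 3.026]
force: [-0.1, -0.0, -2.4]
width: 30.8
clock: 22.08
eef_pos: [606.7, -216.1, 11.1]
tool_rot: [-3.137, 0.005, 3.026]
force: [-0.0, 0.5, 3.0]
width: 30.8
```

Contact with the mat: the vertical force went from -2.5 to +3 N. I release.

```bash

python3 -m crank '[[[0,0,0,0,0,0],[0,0,0,0,0,0],[0,0,0,0,0,0],[0,0,0,0,0,0],[0,0,0,0,0,0],[0,0,0,0,0,0],[0,0,0,0,0,0],[0,0,0,0,0,0]]]' -1
python3 -m crank '[[[0,0,-0.3,0,0,0],[0,0,-0.6,0,0,0],[0,0,-0.9,0,0,0],[0,0,-0.9,0,0,0],[0,0,-0.9,0,0,0],[0,0,-0.9,0,0,0],[0,0,-0.9,0,0,0],[0,0,-0.9,0,0,0],[0,0,0,0,0,0],[0,0,0,0,0,0]]]' -1
python3 - <<'E'
from h import *
p=ctrl.get_image("wrist");save(p,"w7.png");w=cloud(p)
m=(w[...,2]>24)&(w[...,2]<75)&(w[...,0]>500)&(w[...,0]<760)&(w[...,1]<-120)&(w[...,1]>-330);P=w[m]
h=P[(P[:,2]>30)&(P[:,2]<44)&(P[:,0]<635)];print("all",cv2.minAreaRect(P[:,:2].astype(np.float32)),"handle z",np.median(h[:,2]),cv2.minAreaRect(h[:,:2].astype(np.float32)))
g=p["color"].max(2);mm=(g<55)&(abs(w[...,2]-4)<5)&(w[...,1]<-100);u=(mm|m).astype(np.uint8);u=cv2.morphologyEx(u,cv2.MORPH_OPEN,np.ones((5,5)))
print("mat",cv2.minAreaRect(w[u>0][:,:2].astype(np.float32)))
q=ctrl.get_image("top");w=cloud(q);v=(641,202.3,.146)
save(q,"t7.png",(130,100,400,300))
L=(w-[v[0],v[1],0])@Ro.from_euler("z",v[2]).as_matrix();h=np.clip(50+(L[...,0]+90)*101/120,50,151)
print("code",ctrl.search_frame("plate",q)[:1],"shutter",ctrl.search_frame("shutter",q)[:1])
m=(abs(L[...,0]+40)<20)&(abs(L[...,2]-h-10)<4)&(abs(L[...,1])<108);print("shutter y",np.percentile(L[m][:,1],[5,50,95]))
E
```

```text
clock: 22.75
eef_pos: [606.4, -216.0, 8.9]
tool_rot: [-3.138, 0.004, 3.026]
force: [0.1, -0.3, 0.2]
width: 85.5
clock: 23.58
eef_pos: [604.9, -214.1, 211.5]
tool_rot: [-3.138, 0.003, 3.028]
force: [-1.2, 0.6, -0.6]
width: 85.4
all ((609.727294921875, -217.24624633789062), (53.480430603027344, 158.84127807617188), 84.15601348876953) handle z 39.08167266659064 ((583.64697265625, -213.6619415283203), (33.442657470703125, 104.90110778808594), 84.15160369873047)
mat ((602.0906982421875, -214.50625610351562), (157.80926513671875, 236.9887237548828), 83.31104278564453)
code [] shutter [{'extent': [200.9, 187.0, 26.2, 30.6], 'conf': 0.83}]
shutter y [11.06186537 46.52308847 79.52222463]
```

View pics/w7.png

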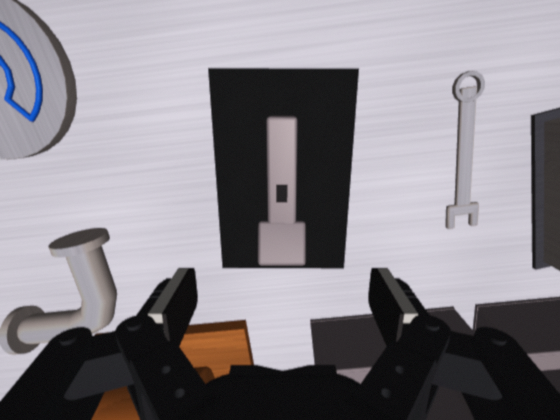

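View pics/t7.png

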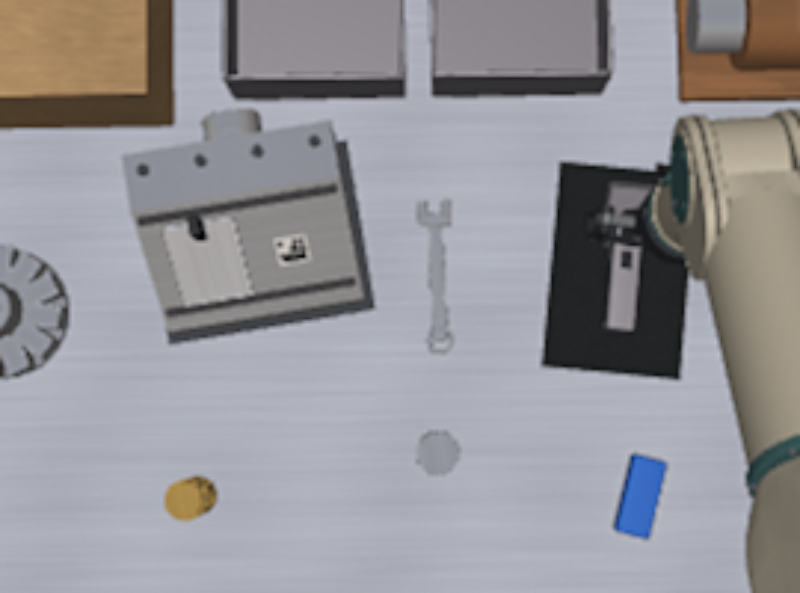

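The wrist view shows the reader lying flat along the mat, with its middle within a few mm of the mat's. The top view shows the shutter open with the code at (293,248), and the wrench, cap, nipple, wedge and rotor where they were. The arm touches nothing, so I hand in.

```bash
python3 -c "from h import *;print(ctrl.finish_job())"
```

```text
the job is handed in; nothing more can be done
None
```

The job is done and handed in at about 24 s of the 72 s allowed. The interface gives no verdict, so what follows is from my own checks.

- **Shutter:** I pushed the grip until the shutter stopped moving against about 13 N. It measured 45 to 46.5 mm to the left of the face's middle, where 45 mm is the stop, and it was still open in the last picture with the code uncovered.
- **Reading:** I held the reader still for more than 3 s, with the window about 79.5 mm from the code, 2.5 mm off centre by arm pose and 0.2 deg off square. The scene and top cameras had put the head about 2 to 4 mm to the other side, so I shifted it by about half of that. The force on the wrist stayed at the reader's weight, so it did not touch the housing.
- **Laying back:** I lowered the reader until the mat took its weight (the vertical force turned to +3 N), then let go. It lies flat, along the mat, with its mid-point about 2 mm from the mat's middle.
- **Other things:** The wrench, cap, nipple, wedge and rotor looked unmoved in the last top picture. I compared the cam plate only by eye, in the wrist views.
- **Checks that failed or disagreed:** The last network search for the code in the top view found nothing, though the code is plain to see in that picture. Joint 6 ran close to its lower limit while aiming (0.234 seen against 0.23 rad) but stayed inside it in every reading.

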